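# Change over from the yellow to the blue parts vial

### The job

The yellow vial in the rack was left open: first press its flip cap fully shut so that it snaps home. Then flick the blue vial's cap wide open, at least to upright so that it stays back, and last turn the in-use dial clockwise three clicks, from the yellow mark to the blue one. Keep the red and green caps shut, and leave the loose things on the bench where they are.

Things in the scene. Friction and masses are not known exactly. Their poses are not given: they have to be found in the camera images.
- rack: Fixed grey rack, 350 mm long (y), with a black foot 90 mm deep (x) and 12 mm thick and a block 66 mm deep up to 48 mm above the table; origin at the centre of its underside. The four vials stand in a row 80 mm apart along y, at x = 0, in any order, each turned by up to 7 degrees.
- yellow_vial: Yellow vial: clear tube, 44 mm diameter, 110 mm tall, yellow band and yellow flip cap, fixed upright in the rack. Origin at the centre of its underside, 12 mm above the table, z up, mouth at z = +110 mm. Cap hinge axis parallel to y at x = +26, z = +110.5 mm (far side); the tab sticks out to -x, towards the robot, ending at x = -48 mm when shut.
- yellow_cap (a joint): Hinge of the yellow cap; value = opening angle in rad: 0 shut and snapped, 2.0 at the open stop. The hinge is stiff and stays where it is left. Below about 0.25 rad a snap latch acts: prying it out or pressing it in takes about 4 N at the tab; snapped home below 0.06 rad.
- yellow_tab (a point): Point on the underside of the yellow cap's tab, mid-width, 62 mm from the hinge axis; moves with the cap. The cap is a disc, 48 mm diameter, 6 mm thick, with its underside in the plane of the hinge axis; the tab is 26 mm wide, 6 mm thick, and ends 74 mm from the hinge. Free space below the tab.
- blue_vial: Blue vial: clear tube, 44 mm diameter, 110 mm tall, blue band and blue flip cap, fixed upright in the rack. Origin at the centre of its underside, 12 mm above the table, z up, mouth at z = +110 mm. Cap hinge axis parallel to y at x = +26, z = +110.5 mm (far side); the tab sticks out to -x, towards the robot, ending at x = -48 mm when shut.
- blue_cap (a joint): Hinge of the blue cap; value = opening angle in rad: 0 shut and snapped, 2.0 at the open stop. The hinge is stiff and stays where it is left. Below about 0.25 rad a snap latch acts: prying it out or pressing it in takes about 4 N at the tab; snapped home below 0.06 rad.
- blue_tab (a point): Point on the underside of the blue cap's tab, mid-width, 62 mm from the hinge axis; moves with the cap. The cap is a disc, 48 mm diameter, 6 mm thick, with its underside in the plane of the hinge axis; the tab is 26 mm wide, 6 mm thick, and ends 74 mm from the hinge. Free space below the tab.
- red_vial: Red vial, same shape as the yellow one, in the same rack, cap shut. Not to be touched.
- red_cap (a joint): Hinge of the red cap; 0 shut. It must stay shut.
- green_vial: Green vial, same shape as the yellow one, in the same rack, cap shut. Not to be touched.
- green_cap (a joint): Hinge of the green cap; 0 shut. It must stay shut.
- dial (a joint): In-use dial: knob turning about the vertical; rad, growing clockwise seen from above. Detent (click) every 24 degrees (0.419 rad): 0 at the yellow mark (start), 0.419 red, 0.838 green, 1.257 blue, 1.676 black. Turning takes 0.1 to 0.15 N m; released, it settles in the nearest detent.
- dial_grip (a point): On the knob's axis at the height to grip, 73 mm above the table; turns with the knob. The grip is an upright black bar 56 mm long (point x), 16 mm wide (y), from 53 to 87 mm above the table, white pointer line at its -x end, on a black disc 64 mm in diameter, on a fixed grey box 110 x 110 x 45 mm tall.
- screwdriver: Loose screwdriver, 170 mm long, lying in front of the rack; origin at its underside (or handle axis). Leave alone.
- spool: Loose metal solder spool, 60 mm diameter, 40 mm tall; origin at its underside (or handle axis). Leave alone.
- gauge_case: Loose red gauge case, 75 x 120 x 28 mm; origin at its underside (or handle axis). Leave alone.
- blue_carton: Loose blue carton, 90 x 130 x 40 mm; origin at its underside (or handle axis). Leave alone.
- tape: Loose orange tape ring, 90 mm diameter, 20 mm tall; origin at its underside (or handle axis). Leave alone.
- tweezers: Loose steel tweezers, 120 mm long, lying flat; origin at its underside (or handle axis). Leave alone.
There are look-alikes about, which are no part of the job. Of the things like the part that bears dial, leave any that is orange or pink; of the rest the larger one is meant.

How it is judged (in metres and radians):
On the way, in this order (a step that is already met when the one before it is completed fails the run):
1. the yellow cap is pressed shut, the blue one still shut (value of joint each of yellow_cap, blue_cap below 0.06 rad), for 0.2 s.
2. the blue cap is opened at least to upright, the yellow one shut (value of joint yellow_cap below 0.06 rad and value of joint blue_cap above 1.5 rad), for 0.2 s.
3. the dial is turned three clicks to the blue mark (value of joint dial between 1.157 and 1.357 rad), for 0.2 s.
At the end, for the whole second after the job is handed in: Yellow, red and green caps snapped shut (each within 0.06 rad), the blue cap open by more than 1.5 rad, and the dial at rest in the blue detent (1.257 rad, within 0.1) (all of step 2 and all of step 3 and value of joint each of red_cap, green_cap below 0.06 rad and velocity of joint dial between -0.05 and 0.05 rad/s); the robot touches nothing.
It fails at once if the red or green cap is opened (over 0.15 rad) (value of joint any of red_cap, green_cap above 0.15 rad).
It fails at once if a loose thing on the bench is moved by more than 30 mm (distance of any of screwdriver, spool, gauge_case, blue_carton, tape, tweezers from where it was at the start of the episode above 0.03 m).
It also fails if it takes over 67 s, if anything falls off the work surface, if the arm or the gripper's body presses on something with over 40 N, if the wrist force passes 120 N, or if a joint passes its speed limit or range.

### The arm

A 6-joint arm with a two-finger parallel gripper is mounted at the origin on the work surface. World frame = base frame: x ahead of the robot, y to its left, z up, the work surface at z = 0. Lengths are in mm, angles in rad, forces in N, time in s.
With the tool pointing down it reaches from about 300 to 775 mm from the base axis. Payload 14.6 kg.
Tool frame: the origin (TCP) lies at the very end of the fingers, on their centre line; the grasp point (between the pads) lies 19 mm behind it; z points along the fingers, y is the direction in which the jaws open and shut (so a half turn about z gives the same grasp; the last joint's range is limited). The gripper opens to 94 mm and grips with 3 to 60 N. Pads are 16 mm wide; open, the fingers measure 119 mm over their backs; the gripper's body (75 mm by 177 mm) begins 78 mm behind the grasp point.
Start: joints at [1.042, 0.3, 1.521, -0, 1.321, -0.067], TCP at [245.054, 492.38, 205.446] pointing down, gripper open.
Joint ranges: [-3.03, 3.03], [-0.79, 2.21], [0.23, 2.52], [-1.04, 4.18], [0, 3.07], [-2.55, 2.55]. Speed limits (rad/s): [2.22, 2.22, 2.57, 3.14, 3.14, 3.14].

### API

Orientations are given as a 3x3 rotation matrix whose columns are the frame's x, y, z axes.
In Python, from bench import robot, jaws, kin, telemetry, snapshot, nets gives the robot as it stands. Calls block until the motion is done:
- robot.reach(position, orientation): joint-space move of the TCP to a pose.
- robot.move_l(position, max_speed=150, attitude=None, contact_N=None): straight line of the TCP; attitude=None keeps the orientation; max_speed is the mean speed in mm/s. With contact_N (N) it stops when the force on the tool has changed by that much, and returns True; else False.
- robot.goto_joints(angles): joint-space move.
- jaws.command_gripper(opening, newtons=None): finger opening in mm; newtons is the grip in N (None keeps the last); returns when the fingers have stopped.
- robot.dwell(seconds).
- kin.inverse_kinematics(position, orientation): joint angles nearest the present ones, or None.
- telemetry.get_state(): the state.
- snapshot(name): name is "scene" or "top" or "wrist"; returns a dict with "color" (480x640x3 uint8, red, green, blue), "fov_y" (degrees; the focal length in pixels is half the picture's height over the tangent of half this angle, whatever the lens; pixels are square), "cx", "cy" (the principal point, pixels), "view" (4x4, takes a point from world to camera coordinates); the wrist camera has in their place "T_tool_cam" (4x4, takes a point from camera to tool coordinates, whose origin is the TCP and whose axes are the flange's). Camera axes: x right, y up, looking along -z (the intrinsics and any distortion apply to the point x, -y, -z); pixel columns grow to the right and rows downward; lengths in mm; the calibration is good to about 2 mm. A picture is of the moment at which its call begins: read the wrist's pose just before it. There is no depth.
A pose or a line that the arm cannot do raises robot.IKError and nothing moves.
- robot.close_job(): hands the job in, once; it reports no verdict.
Trained networks look in a picture, given as the dict that the camera call returned (one of the last four; its "shot" number tells which), for a name from the list of things; names that differ only in an ending like _2 or _b are one class to them, and where a whole thing is asked for, a point or a joint stands for the part that bears it (a point fixed in the world has none). Each returns a list of dicts, best first, with "conf" (0 to 1); they miss things now and then, are a little off and sometimes report something else, mostly with a low value. They report only what shows in the picture. A call takes as long as a camera call. They do not tell look-alikes from the thing itself.
- nets.cut_out(picture, thing): "region" (480x640 bool, what is visible of it).
- nets.pinpoint(picture, thing): "point" ([x, y, z] in mm, in world coordinates, good to about 4 mm: a listed point, or the origin of a listed thing).
The state is a dict: "time": time; "qpos": joint angles; "joint_vel": joint speeds; "tau": joint torques, N m; "tcp_pos": TCP position; "eef_rot": TCP orientation; "contact_force": force on the tool from outside, world axes, zero at the start; "moment": the same for the moment, N m; "opening": finger opening in mm.
Only numpy, scipy, OpenCV 4.12 (cv2) and the standard library are available. Lean on these libraries where they do the work, as an engineer would, in place of code of your own. Each camera call takes 0.05 s, during which the arm holds its last target. There are 200 camera calls.

## Working session

There is one attempt and no reset: what is moved stays moved. The work goes in short steps, each a Python script; the robot and the scene stay as the last script left them, time stands still between calls to the robot, and variables do not carry over. Pictures are saved under pics/ and viewed, about 8 in all and at most 12, crops included, and the job is handed in when it is done.

```bash
mkdir -p pics; ls; cat > h.py <<'E'
from bench import robot, jaws, kin, telemetry, snapshot, nets
import numpy as np, cv2
def save(s,n): cv2.imwrite(f"pics/{n}.png", s["color"][:,:,::-1])
E
python3 - <<'E'
from h import *
np.set_printoptions(precision=1,suppress=True)
for c in ["scene","top"]:
    s=snapshot(c); save(s,c+"1")
    print(c,{k:(v if k!='view' else v.tolist()) for k,v in s.items() if k!='color'})
    for n in ["rack","yellow_vial","yellow_tab","blue_vial","blue_tab","red_vial","green_vial","dial_grip","screwdriver","spool"]:
        print(n,[(np.array(d["point"]),round(d["conf"],2)) for d in nets.pinpoint(s,n)])
st=telemetry.get_state(); print(st["time"],st["eef_rot"])
E
```

```text
pics
scene {'fov_y': 49.5723159568282, 'cx': 308.3422818696413, 'cy': 241.62974411359673, 'view': [[0.35531110929452364, 0.9347027348551857, -0.009209400964844221, -141.0249463532402], [-0.7683634340329033, 0.29766248731440204, 0.5665815712560439, 302.5581354907015], [0.5323266373694439, -0.19423655963808548, 0.8239541917163242, -1501.986123177927], [0.0, 0.0, 0.0, 1.0]], 'shot': 1}
rack [(array([619.6,  17.9,   0.1]), 0.96), (array([652.1, 139. , 182.9]), 0.49), (array([ 659.9, -370.3,    0.7]), 0.28), (array([617.6,  58.9,  12.9]), 0.18)]
yellow_vial [(array([397.9, 101. ,   2.7]), 0.16)]
yellow_tab [(array([654. , 138.7, 181.9]), 0.76), (array([ 676. , -259.8,   -0.5]), 0.23)]
blue_vial [(array([622. , -24.8,  13.2]), 0.83)]
blue_tab [(array([586.1, -23.7, 121.3]), 0.85)]
red_vial []
green_vial [(array([617.5,  53.3,   9.6]), 0.57)]
dial_grip [(array([ 491.7, -329.5,   73.5]), 0.79), (array([ 245.5, -477.6,   70.7]), 0.71), (array([ 453.7, -499.9,   55.6]), 0.68), (array([ 232.1, -288.7,   60.9]), 0.56)]
screwdriver [(array([399.2, 100.3,   2.6]), 0.79)]
spool [(array([ 674. , -25
[... 502 characters left out ...]
al [(array([619.1, 135.4,  12.7]), 0.57), (array([660.8, 367.2,  -0.2]), 0.57)]
yellow_tab [(array([654.1, 135.4, 185.2]), 0.43)]
blue_vial []
blue_tab [(array([583. , -23.2, 121.3]), 0.53)]
red_vial [(array([ 620.3, -108.9,   11.7]), 0.67), (array([418.3, 392.5,   3.3]), 0.59)]
green_vial [(array([615.9,  50.5,  10. ]), 0.74)]
dial_grip [(array([ 227.4, -288.2,   55. ]), 0.64), (array([ 245.4, -473.5,   73.5]), 0.63), (array([ 490.6, -331.2,   73. ]), 0.61), (array([ 457.5, -500.7,   55.7]), 0.53)]
screwdriver [(array([403.5,  97.7,   2.2]), 0.84), (array([585.1, -23.1, 121.2]), 0.46)]
spool [(array([ 676.1, -260.2,   -2.3]), 0.79)]
1.1 [[-0.9  0.4 -0. ]
 [ 0.4  0.9 -0. ]
 [-0.  -0.  -1. ]]
```

View pics/scene1.png

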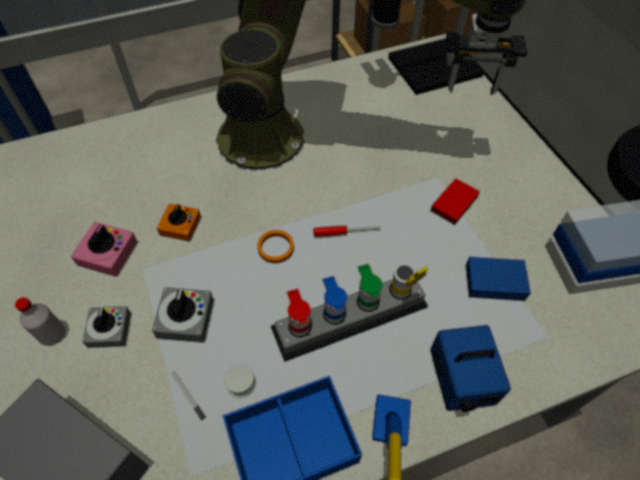

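View pics/top1.png

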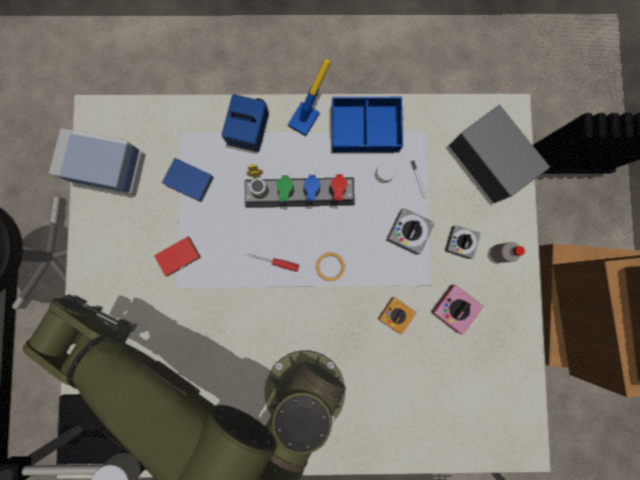

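The target dial is the larger grey one, at about (491, -330); the pink, orange and small grey ones are look-alikes. The yellow cap is open about 1.7 rad, with its tab at (654, 137, 184). I'll close it by pushing from behind with closed fingers along an arc.

```bash
cat >> h.py <<'E'
np.set_printoptions(precision=2,suppress=True)
D=np.array([[-1.,0,0],[0,1,0],[0,0,-1]])      # tool down, jaws along y
HX,HZ=645.5,122.5
def rep(*n):
    for c in ["scene","top"]:
        s=snapshot(c)
        for k in n: print(c,k,[(np.array(d["point"]),round(d["conf"],2)) for d in nets.pinpoint(s,k)][:2])
    return s
E
python3 - <<'E'
from h import *
Y=137
for y,p in [(1,1)]:
    for R in (D, D@np.diag([-1,-1,1])): 
        q=kin.inverse_kinematics([692,Y,165],R); print(q)
        if q is not None: best=R if abs(q[5])<2 else None
        if q is not None and abs(q[5])<2: Rr=R
jaws.command_gripper(0,30)
robot.reach([692,Y,250],Rr)
robot.move_l([692,Y,168],150)
robot.move_l([662,Y,170],100)
r=54
for th in np.radians([80,65,50,35,20,10]):
    robot.move_l([HX-r*np.cos(th)+6*np.sin(th)+8,Y,HZ+r*np.sin(th)+6*np.cos(th)],100)
hit=robot.move_l([HX-r+8,Y,HZ-4],30,contact_N=25)
st=telemetry.get_state(); print(hit,st["tcp_pos"],st["contact_force"],st["time"])
robot.move_l([HX-r+8,Y,200],150)
s=rep("yellow_tab","blue_tab","green_vial")
st=telemetry.get_state(); print(st["time"],st["contact_force"])
w=snapshot("wrist");save(w,"w1"); save(snapshot("scene"),"s2")
E
```

```text
[ 0.14  0.69  1.05 -0.    1.41 -1.43]
[ 0.14  0.69  1.05 -0.    1.41  1.71]
True [600.76 137.06 128.65] [-3.2   0.17  9.4 ] 7.8667
scene yellow_tab [(array([583.7, 130.3, 120.7]), 0.84)]
scene blue_tab [(array([585.3, -22.6, 121.1]), 0.97)]
scene green_vial [(array([616.9,  55.3,  13.7]), 0.9)]
top yellow_tab []
top blue_tab [(array([584.6, -23.8, 119.6]), 0.54)]
top green_vial [(array([618.3,  53.2,  12.6]), 0.6)]
8.9 [ 0.47 -0.49 -0.31]
```

```bash
python3 - <<'E'
from h import *
x=HX-62+4
robot.move_l([x,132,150],150)
robot.move_l([x,132,HZ-6],30,contact_N=25)
print(telemetry.get_state()["tcp_pos"])
robot.dwell(0.2)
robot.move_l([x,132,200],150)
# blue: tilt candidates
for a in (45,55,60):
    c,s_=np.cos(np.radians(a)),np.sin(np.radians(a))
    z=np.array([s_,0,-c])
    for sg in (1,-1):
        y=np.array([0,sg,0.]); R=np.column_stack([np.cross(y,z),y,z])
        print(a,sg,[kin.inverse_kinematics(p,R) for p in ([530,-23,100],[580,-23,100],[660,-23,170])])
s=snapshot("scene")
a=cv2.resize(s["color"][200:370,230:450],None,fx=3,fy=3,interpolation=2)
cv2.imwrite("pics/s3.png",a[:,:,::-1])
E
```

```text
[587.53 132.06 128.57]
45 1 [None, None, array([-0.13,  0.26,  1.87,  0.37,  0.25, -2.02])]
45 -1 [array([-0.18,  0.13,  2.24,  1.65,  0.12, -0.2 ]), array([-0.15,  0.23,  2.12,  1.44,  0.11,  0.03]), array([-0.13,  0.26,  1.87,  0.37,  0.25,  1.12])]
55 1 [array([-0.19,  0.17,  2.33,  2.66,  0.35,  1.91]), array([-0.17,  0.26,  2.21,  2.68,  0.31,  1.91]), None]
55 -1 [array([-0.19,  0.17,  2.33,  2.66,  0.35, -1.23]), array([-0.17,  0.26,  2.21,  2.68,  0.31, -1.23]), array([-0.14,  0.26,  1.97,  1.94,  0.12, -0.45])]
60 1 [array([-0.2 ,  0.21,  2.36,  2.77,  0.5 ,  1.79]), array([-0.17,  0.3 ,  2.24,  2.8 ,  0.46,  1.79]), array([-0.14,  0.27,  2.01,  2.56,  0.22,  2.07])]
60 -1 [array([-0.2 ,  0.21,  2.36,  2.77,  0.5 , -1.35]), array([-0.17,  0.3 ,  2.24,  2.8 ,  0.46, -1.35]), array([-0.14,  0.27,  2.01,  2.56,  0.22, -1.08])]
```

View pics/s3.png

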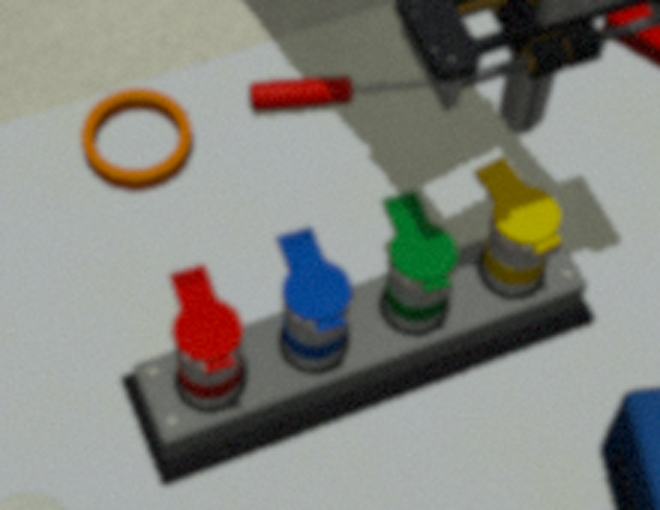

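Yellow is shut: its lid lies flat at (530, 215) in the crop, and both presses stopped at z≈128.6, which is the height of a shut lid. Next I'll pry the blue cap with the tool tilted 70°.

```bash
python3 - <<'E'
from h import *
a=np.radians(70); z=np.array([np.sin(a),0,-np.cos(a)])
y=np.array([0,-1.,0]); R=np.column_stack([np.cross(y,z),y,z]); Y=-23.5
off=np.array([8*np.cos(a),0,8*np.sin(a)])
def P(th,r=57): return np.array([HX-r*np.cos(th),Y,HZ+r*np.sin(th)])-off
way=[P(t) for t in np.radians([5,15,25,40,55,70,85,97,108])]
pre=[[480,Y,200],[530,Y,103],[585,Y,103]]
for p in pre+way: print(np.array(p),kin.inverse_kinematics(p,R))
robot.reach(pre[0],R)
robot.move_l(pre[1],150)
print(robot.move_l(pre[2],80,contact_N=8),telemetry.get_state()["contact_force"])
for p in way:
    robot.move_l(p,100)
    print(telemetry.get_state()["tcp_pos"],telemetry.get_state()["contact_force"])
robot.move_l(way[-1]+[-50,0,60],150)
rep("blue_tab","yellow_tab")
s=snapshot("scene")
cv2.imwrite("pics/s4.png",cv2.resize(s["color"][200:370,230:450],None,fx=3,fy=3,interpolation=2)[:,:,::-1])
print(telemetry.get_state()["time"])
E
```

```text
[480.  -23.5 200. ] [-0.27 -0.14  2.51  2.6   0.5  -1.18]
[530.  -23.5 103. ] [-0.22  0.33  2.41  2.86  0.83 -1.46]
[585.  -23.5 103. ] [-0.18  0.39  2.28  2.89  0.76 -1.45]
[585.98 -23.5  119.95] [-0.18  0.34  2.28  2.88  0.71 -1.43]
[587.71 -23.5  129.74] [-0.18  0.32  2.27  2.87  0.68 -1.42]
[591.1  -23.5  139.07] [-0.18  0.29  2.26  2.86  0.65 -1.41]
[599.1  -23.5  151.62] [-0.17  0.27  2.24  2.85  0.61 -1.39]
[610.07 -23.5  161.67] [-0.17  0.26  2.21  2.84  0.57 -1.38]
[623.27 -23.5  168.54] [-0.16  0.27  2.18  2.84  0.54 -1.37]
[637.8  -23.5  171.77] [-0.16  0.28  2.14  2.84  0.52 -1.36]
[649.71 -23.5  171.56] [-0.15  0.31  2.11  2.85  0.51 -1.36]
[660.38 -23.5  169.19] [-0.15  0.33  2.08  2.85  0.51 -1.37]
False [-0.44  0.15  0.38]
[585.95 -23.54 120.55] [0.02 0.45 0.26]
[587.71 -23.51 129.83] [ 0.43  0.03 -0.71]
[591.16 -23.49 139.09] [0.05 0.09 0.43]
[599.02 -23.44 151.51] [-0.69  0.73 -0.09]
[609.92 -23.45 161.43] [ 0.31 -0.01 -0.7 ]
[623.05 -23.43 168.28] [-0.88 -0.28 -0.34]
[637.52 -23.44 171.45] [-0.55 -0.41 -0.12]
[649.44 -23.45 171.24] [-0.66 -0.15  0.  ]
[660.31 -23.49 169.51] [ 1.9  -0.65  2.89]
scene blue_tab [(array([667. , -25.3, 179.7]), 0.55)]
scene yellow_tab [(array([583. , 129.1, 119.2]), 0.86)]
top blue_tab [(array([383.3, -82. ,  -3.4]), 0.63), (array([663.2, -26.4, 177.9]), 0.44)]
top yellow_tab [(array([583.5, 125. , 125.6]), 0.8)]
18.8833
```

View pics/s4.png

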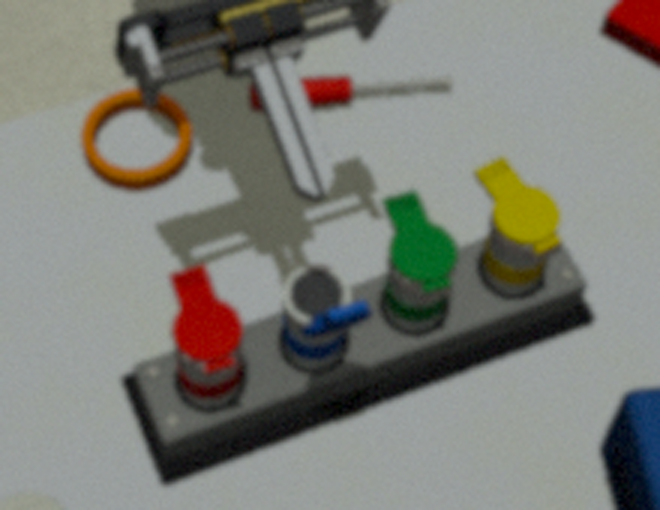

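The blue cap stands back at about 1.9 rad: it is edge-on at (335, 318), its tab is measured at (665, -26, 179), and the others are shut. Now the dial.

```bash
python3 - <<'E'
from h import *
st=telemetry.get_state(); R=st["eef_rot"]
robot.move_l([490,-40,260],200)
for Rr in (D,D@np.diag([-1,-1,1])):
    q=kin.inverse_kinematics([491,-330,240],Rr); print(q)
Rr=min((D,D@np.diag([-1,-1,1])),key=lambda M:abs(kin.inverse_kinematics([491,-330,240],M)[5]))
robot.reach([491,-330,240],Rr)
jaws.command_gripper(94,30)
st=telemetry.get_state(); w=snapshot("wrist"); save(w,"w2")
print(st["tcp_pos"],st["eef_rot"],w["T_tool_cam"],w["fov_y"],w["cx"],w["cy"],st["time"])
print([(d["point"],d["conf"]) for d in nets.pinpoint(w,"dial_grip")])
np.savez("w2.npz",p=st["tcp_pos"],R=st["eef_rot"],T=w["T_tool_cam"],f=240/np.tan(np.radians(w["fov_y"]/2)),c=[w["cx"],w["cy"]])
E
```

```text
[-0.65  0.37  1.35 -0.    1.42 -2.22]
[-0.65  0.37  1.35 -0.    1.42  0.92]
[ 491.   -329.99  239.97] [[ 1.  0. -0.]
 [ 0. -1.  0.]
 [-0. -0. -1.]] [[  -0.      0.96    0.27   78.19]
 [   1.      0.      0.      0.66]
 [  -0.      0.27   -0.96 -179.03]
 [   0.      0.      0.      1.  ]] 63.00125400642117 312.37001478784504 232.6694970819027 23.0417
[([247.6, -473.1, 73.6], 0.85), ([490.2, -337.8, 75.5], 0.77), ([456.2, -500.7, 56.9], 0.66), ([232.5, -287.4, 55.8], 0.65)]
```

View pics/w2.png

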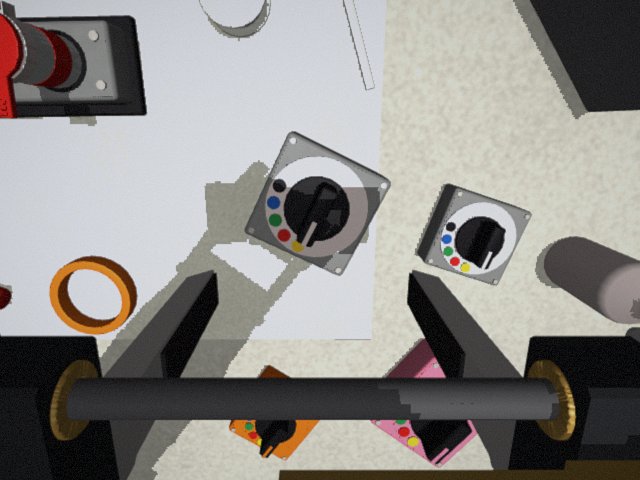

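```bash
python3 - <<'E'
from h import *
d=np.load("w2.npz")
def pt(u,v,z):
    r=np.array([(u-d["c"][0])/d["f"],-(v-d["c"][1])/d["f"],-1])
    r=d["R"]@d["T"][:3,:3]@r; o=d["p"]+d["R"]@d["T"][:3,3]
    return (o+r*(z-o[2])/r[2])[:2]
a,b=pt(305,244,87),pt(317,222,87); print("line",a,b,np.degrees(np.arctan2(*(b-a)[::-1])))
c=[pt(u,v,45) for u,v in [(293,133),(390,183),(336,274),(246,232)]]
print(np.array(c),np.mean(c,0))
for i in range(4): print(np.linalg.norm(c[i]-c[i-1]),np.degrees(np.arctan2(*(c[i]-c[i-1])[::-1])))
print("disc",pt(317,207,53))
im=cv2.imread("pics/w2.png")[125:285,235:400]
cv2.imwrite("pics/w2c.png",cv2.resize(im,None,fx=3.5,fy=3.5,interpolation=2))
E
```

```text
line [ 465.76 -324.07] [ 485.87 -334.67] -27.77681948149062
[[ 560.26 -312.73]
 [ 513.79 -404.99]
 [ 420.56 -354.74]
 [ 465.16 -264.83]] [ 489.94 -334.32]
106.48867172836162 -26.7358322814718
103.29603339190756 -116.73389839381548
105.9138617234807 151.67880065953514
100.36769177040667 63.617439601969004
disc [ 492.07 -335.04]
```

View pics/w2c.png

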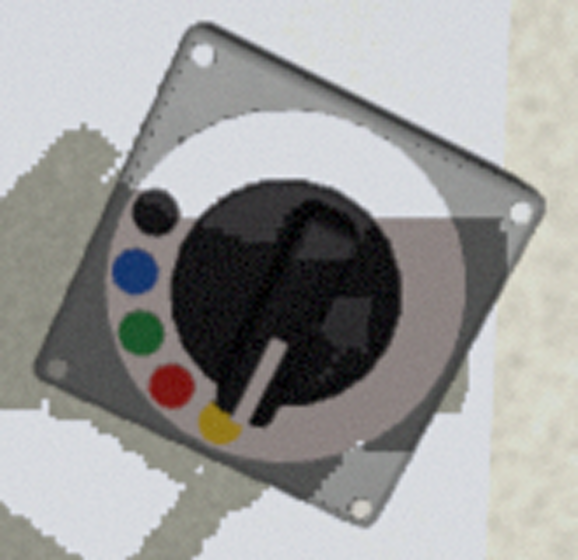

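```bash
python3 - <<'E'
from h import *
def R(deg):
    a=np.radians(deg); x=np.array([np.cos(a),np.sin(a),0]); z=np.array([0,0,-1.]); return np.column_stack([x,np.cross(z,x),z])
C=[491,-334.5]; f0=152.5
print([kin.inverse_kinematics(C+[58],R(f0-t)) for t in (0,74)])
robot.reach(C+[130],R(f0))
robot.move_l(C+[58],120,contact_N=10)
jaws.command_gripper(0,60)
st=telemetry.get_state(); print(st["opening"],st["tcp_pos"],st["contact_force"],st["moment"])
for t in (12,24,36,48,60,73):
    robot.move_l(C+[58],30,attitude=R(f0-t))
st=telemetry.get_state(); print(st["eef_rot"][:,0],st["contact_force"],st["moment"])
robot.dwell(0.2)
jaws.command_gripper(94,60)
robot.move_l(C+[240],150)
robot.reach([480,-334,260],R(180))
robot.dwell(0.3)
st=telemetry.get_state(); w=snapshot("wrist"); save(w,"w3")
print(st["time"],st["qpos"],st["contact_force"])
s=rep("blue_tab","yellow_tab","red_vial")
save(snapshot("scene"),"s5")
E
```

```text
[array([-0.66,  0.55,  1.53, -0.  ,  1.06, -1.75]), array([-0.66,  0.55,  1.53, -0.  ,  1.06, -0.46])]
15.637941102173086 [ 491.13 -334.24   58.01] [1.33 2.58 0.26] [ 0.57 -0.27  0.11]
[ 0.18  0.98 -0.  ] [-10.39  -2.51   5.96] [-0.51  2.29  0.21]
34.1917 [-0.67  0.34  1.34  0.    1.46 -2.24] [-1.27 -0.56 -0.31]
scene blue_tab [(array([666.7, -28.8, 179.2]), 0.74)]
scene yellow_tab [(array([581.7, 129.6, 121.3]), 0.92)]
scene red_vial [(array([ 622.2, -109.1,   11.3]), 0.9)]
top blue_tab [(array([662.8, -26.2, 179. ]), 0.66), (array([660. , 365.4,   0.5]), 0.41)]
top yellow_tab [(array([582.7, 128.5, 123.5]), 0.74), (array([383.4, -77.3,  -0.2]), 0.29)]
top red_vial [(array([ 622.5, -108.8,   13.4]), 0.64)]
```

View pics/w3.png

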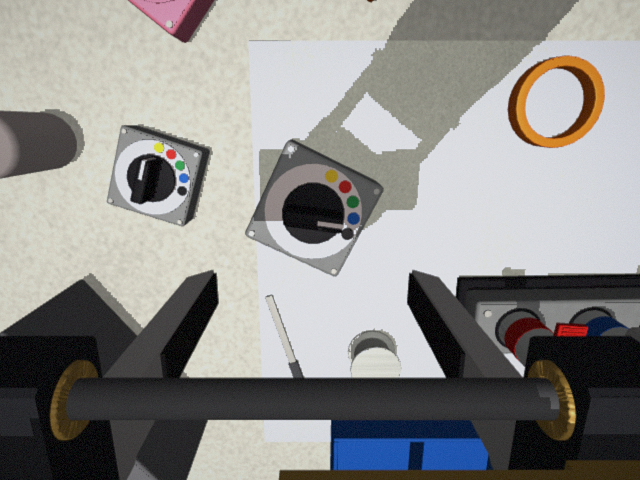

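View pics/s5.png

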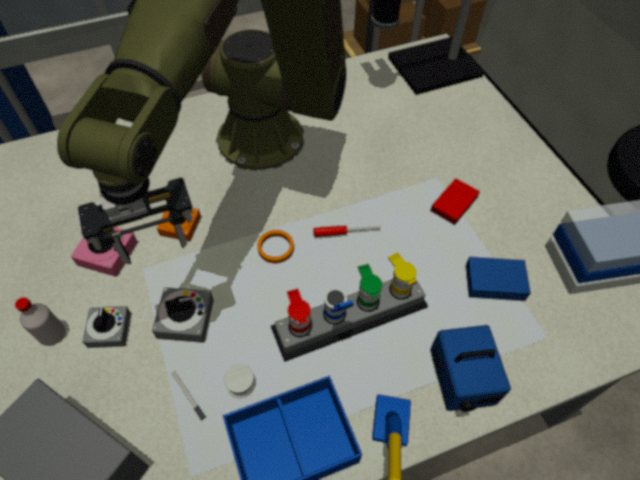

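```bash
python3 - <<'E'
from h import *
st=telemetry.get_state(); w=snapshot("wrist"); f=240/np.tan(np.radians(w["fov_y"]/2)); T=w["T_tool_cam"]
g=cv2.resize(w["color"][190:250,270:380],None,fx=7,fy=7,interpolation=2); cv2.imwrite("pics/w4.png",g[:,:,::-1])
def pt(u,v,z):
    r=st["eef_rot"]@T[:3,:3]@np.array([(u-w["cx"])/f,-(v-w["cy"])/f,-1]); o=st["tcp_pos"]+st["eef_rot"]@T[:3,3]
    return (o+r*(z-o[2])/r[2])[:2]
ang=lambda a,b:np.degrees(np.arctan2(*(b-a)[::-1]))
a,b=pt(345,229,87),pt(318,223,87); print(a,b,"axis",ang(a,b))
C=np.array([491,-334.5])
for n,(u,v) in dict(yellow=(331,176),red=(345,187),green=(353,202),blue=(354,218),black=(348,234)).items(): print(n,pt(u,v,46),ang(pt(u,v,46),C))
E
```

```text
[ 496.09 -304.36] [ 490.32 -329.51] axis -102.92441611727129
yellow [ 452.14 -316.05] -25.397581504842474
red [ 463.22 -301.79] -49.66610873287141
green [ 478.61 -293.3 ] -73.26042486787533
blue [ 495.37 -291.81] -95.84259312815217
black [ 512.51 -297.58] -120.22648018902716
```

View pics/w4.png

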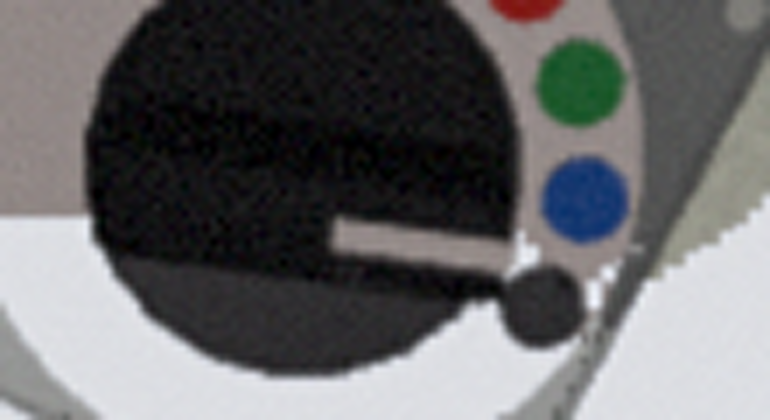

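The apparent offset from the blue dot is parallax. Refined from the crop, the bar axis is at about -99°, against -27.5° at the start, so the turn is about 72° (the blue detent). Handing in.

```bash
python3 -c "
from h import *
print(telemetry.get_state()['time']); print(robot.close_job())"
```

```text
34.7417
the job is handed in; nothing more can be done
None
```

I did all three steps in order and handed the job in at 34.7 s of the 67 s allowed; no verdict was reported.

- **Yellow cap:** I pushed it shut from behind along an arc, then pressed it twice. The fingers stopped at z≈128.6 mm both times, the height of a shut lid. The last check had its tab flat at z≈122 mm.
- **Blue cap:** I pried it up with the tool tilted 70° and pushed it back to about 1.9 rad. The last check had its tab at (665, -27, 179), and the cap stays back.
- **Dial:** I gripped the larger grey one and turned it 73° clockwise. After release it had settled at about 72°, the blue detent.
- **Other things:** The red and green caps look shut in the last scene picture. The loose things look unmoved, judged by eye only. The gripper was clear of everything.

**Disagreements:**
- My first reading of the dial pointer gave 75°, and by eye it sat between the blue and black dots. That is parallax; the closer crop gave 72°, and the next detent would be 96°.
- The networks gave a few false matches for the caps, such as a "blue tab" at (383, -82, -3). I set these aside because they did not fit the pictures.

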